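# Chock the conduit and release its push-to-turn catch

## Task

On the sloping rack a length of conduit is held back by the steel finger of the black knob. Set the rubber chock on the deck downhill of the conduit, slide it up close against the conduit, clear of where the finger swings, and let go of it; then push the knob in and turn it anticlockwise to its next position, where it springs out again. The finger must end swung away and the conduit must stay where it is, resting against the chock; leave the junction box, tape roll, screwdriver and pliers alone.

Things in the scene. Friction and masses are not known exactly. Their poses are not given: they have to be found in the camera images.
- rack: Fixed metal rack with a flat sloping steel deck. Origin on the bench, z up; its -x side is the low, downhill side, roughly facing the robot. Deck: x -97 to +96, y -95 to +125 mm; its top is 28 mm above the bench at x = 0 and slopes 8 degrees (14 mm high at the low edge, 41 at the high edge, where a 58 mm high back stop stands). The conduit lies across it along y.
- deck_mark (a point): Unmarked point on the deck's top at x = 0, y = +50 mm of the rack's frame, 28 mm above the bench; axes as the rack's. A chock centred within 15 mm of this y is in front of the conduit and clear of the finger's swing.
- conduit: Grey plastic conduit length, 54 mm in diameter, 170 mm long, about 0.35 kg, free to roll. Origin on its axis at mid-length, x along the axis, which starts near x = +33, z = 60 mm of the rack's frame. At the start it leans on the finger; without a chock it rolls down off the deck when the finger swings away.
- chock: Loose black rubber chock, about 0.28 kg, same both ways round. Origin at the centre of its underside, z up. Base 80 (x) by 70 mm (y); the +x and -x flanks slope 30 degrees from the base's edges to a 32 mm wide top 14 mm high. Its y goes along the conduit. Home, its foot is under the conduit, centre lines 47 mm apart along the slope: set it down over 70 mm away and slide it up.
- chock_grip (a point): Point in the chock's grip block, on its middle axis, 34 mm above its underside, axes as the chock's. The block is 20 (x) by 40 mm (y) and stands from 14 to 48 mm above the underside. With the chock home the conduit is only 20 mm from this axis, so hold the block by its y ends (40 mm apart).
- housing_top (a point): Centre of the top of the fixed grey round housing (88 mm across) that carries the knob, 40 mm above the bench, at x = 0, y = -130 mm of the rack's frame, on the knob's vertical axis; axes as the rack's. Inside it are hidden teeth that lock the knob.
- knob_top (a point): Centre of the knob's top, on its axis, 128 mm above the bench when out; turns with the knob. Grip bar: 70 mm long (y), 18 thick (x), the top 40 mm of the knob, on a 76 mm round flange. It turns only while pushed down at least 8 mm (travel 12 mm; spring about 3 N at first, 8 N fully in). In a position it springs fully out and locks; let go in between, it stays 8 mm in.
- finger_tip (a point): End of the steel finger, a bar 10 mm wide, 18 high, on the knob's shaft below the flange (54 to 72 mm above the bench when the knob is out). It reaches 120 mm from the knob's axis along the knob's y and moves down, up and round with it: at the start it points along the rack's +y across the deck, at the end about along -x beside the deck.
- knob_turn (a joint): Turning angle of the knob, rad, anticlockwise from above: 0 at the start (bar along the rack's y). The next position lies at 1.3 to 1.7 rad, differs from rack to rack, cannot be seen and must be felt: there the knob meets a firm stop even while held in, and springs out when let go. Most arms need two grasps: let go half way and grip anew.
- junction_box: Bystander: white square junction box, 85 mm, 50 mm high.
- tape_roll: Bystander: black roll of tape lying flat, 90 mm across, 22 mm high.
- screwdriver: Bystander: screwdriver, 190 mm long.
- pliers: Bystander: pliers lying flat, about 160 mm long.
There are look-alikes about, which are no part of the job. Leave any pink look-alike of the conduit alone.

How it is judged:
On the way, in this order (a step that is already met when the one before it is completed fails the run):
1. the chock stands on the deck close to the conduit's downhill side, let go of, while the finger still holds the conduit (x of chock in the frame of rack between -0.04 and 0.01 m and y of chock in the frame of rack between 0 and 0.1 m and z of chock in the frame of rack below 0.033 m and angle between chock's own z axis and vertical below 0.2 rad and contact force between the fingers and chock below 0.1 N and value of joint knob_turn below 0.12 rad and distance of conduit from where it was at the start of the episode below 0.03 m), for 0.2 s.
2. the knob has been turned to its next position and has sprung out (value of joint knob_turn above 1.15 rad and z of knob_top in the frame of rack above 0.125 m), for 0.2 s.
At the end, for the whole second after the job is handed in: The knob is turned to its second position (at least 1.15 rad) and fully out (within 3 mm), its finger clear of the conduit; the conduit lies still, resting against the chock, within 30 mm of where it started; the chock stands flat on the deck (all of step 2 and contact force between conduit and chock above 0.03 N and distance of conduit from where it was at the start of the episode below 0.03 m and linear speed of each of conduit, chock below 0.02 m/s and angle between chock's own z axis and vertical below 0.2 rad and x of finger_tip in the frame of rack below -0.09 m); the robot touches nothing.
It fails at once if the conduit is carried off or rolls away (more than 45 mm) (distance of conduit from where it was at the start of the episode above 0.045 m).
It fails at once if a bystander is pushed more than 30 mm (distance of any of junction_box, tape_roll, screwdriver, pliers from where it was at the start of the episode above 0.03 m).
It also fails if it takes over 67 s, if anything falls off the work surface, if the arm or the gripper's body presses on something with over 40 N, if the wrist force passes 120 N, or if a joint passes its speed limit or range.

## Robot

A 7-joint arm with a two-finger parallel gripper is mounted at the origin on the work surface. World frame = base frame: x ahead of the robot, y to its left, z up, the work surface at z = 0. Lengths are in m, angles in rad, forces in N, time in s.
With the tool pointing down it reaches from about 0.35 to 0.775 m from the base axis. Payload 3.1 kg.
Tool frame: the origin (TCP) lies at the centre of the arm's flange, where the gripper is bolted on; the fingertips stand 173 mm ahead of it and the grasp point (between the pads) lies 155 mm ahead of it (manip.tcp_to_grasp is the distance from the TCP to the grasp point, in m); x points along the fingers, y is the direction in which the jaws open and shut, and the axes are right-handed (so a half turn about x gives the same grasp; the last joint's range is limited). The gripper opens to 85 mm and grips with 20 to 120 N. Pads are 22 mm wide; open, the fingers measure 114 mm over their backs; the gripper's body (76 mm by 85 mm) begins 54 mm behind the grasp point. The pads swing forward as they close: fully open they stand 13 mm farther back than shut.
Start: joints at [1.173, 0.311, 0.014, 1.512, -0.004, 1.319, -0.027], TCP at [0.192, -0.516, 0.405] pointing down, gripper open.
Joint ranges: [-2.7, 2.7], [-0.3, 1.91], [-1.27, 1.3], [0.12, 2.57], [-1.44, 4.58], [0.2, 2.03], [-3.05, 3.05]. Speed limits (rad/s): [2.79, 2.79, 3.14, 3.14, 3.14, 3.14, 3.14].

## Interface

Orientations are given as a unit quaternion [w, x, y, z].
In Python, from bench import manip gives the robot as it stands.
- The arm moves only by the tool move_arm, never from a script. Its argument "steps" is a list of rows, each an object with "claw": the closure, from -1 (fully open) to 1 (shut), so that 0 is half open; "offset": the shift along the tool's x, y, z in m, a list of three; "spin": the turn about the tool's x in units of 6 degrees (1.0 is 6 degrees). A call has 1 to 12 rows; each row is the pose to reach, as a shift and turn from the pose measured when the call began, along the tool's axes at that moment; what a row does not reach only later rows make up. A row lasts 1/10 s, in which the tool goes at most 50 mm and 8.59 degrees, less where a joint would pass 70% of its speed; a pose out of reach is approached as far as the arm can. A call with a gripper value outside its range is refused whole. The fingers move at their own pace and stop on an object; the grip force is fixed at half the most. Time passes only in rows, so rows that repeat a pose let the fingers close. It gives the time, the measured TCP pose, the force and the opening at its end, in the units of the state.
- manip.get_obs(): the state, without advancing time (a new reading comes with each control period).
- manip.camera(name): name is "side" or "top" or "wrist"; returns a dict with "frame" (400x640x3 uint8, red, green, blue), "depth" (400x640 float32, m along the optical axis (not along the pixel's ray), 0 where there is no reading), "K" (3x3 intrinsics, pixels), "k1" (the pictures are not rectified: a ray, as slopes to the right and down, at radius r is drawn at 1 + k1 r^2 times it, then the intrinsics apply), "rvec" (rotation vector, rad) and "tvec" (3), from world to camera coordinates, as OpenCV has them. Camera axes: x right, y down, z forward; pixel columns grow to the right and rows downward; lengths in m; the calibration is good to about 2 mm. A picture is of the moment at which its call begins.
- manip.close_job(): hands the job in, once; it reports no verdict.
The state is a dict: "clock": time; "qpos": joint angles; "dq": joint speeds; "joint_torque": joint torques, N m; "tcp_pos": TCP position; "ee_rot": TCP orientation; "force": force on the tool from outside, world axes, zero at the start; "ft_torque": the same for the moment, N m; "grip_width": finger opening in m.
Only numpy, scipy, OpenCV 4.12 (cv2) and the standard library are available. Lean on these libraries where they do the work, as an engineer would, in place of code of your own. Each camera call takes 0.05 s, during which the arm holds its last target. There are 200 camera calls.

## Working session

There is one attempt and no reset: what is moved stays moved. The work goes in short steps, Python scripts to look and compute and a tool call to move; the robot and the scene stay as the last step left them, time stands still between calls to the robot, and variables do not carry over. Pictures are saved under pics/ and viewed, about 8 in all and at most 12, crops included, and the job is handed in when it is done.

Besides the shell and the picture viewer there is one more tool, called in YAML: its name, and indented under it one key for each argument. move_arm: Moves the arm, as the interface text tells. Its arguments: {"type":"object","properties":{"steps":{"type":"array","items":{"type":"object","properties":{"claw":{"type":"number"},"offset":{"type":"array","items":{"type":"number"}},"spin":{"type":"number"}}}}},"required":["steps"]}

```bash
ls; mkdir -p pics; cat > h.py <<'E'
import numpy as np, cv2
from bench import manip
def cloud(c):
    """world xyz per pixel"""
    K=c["K"];k1=float(c["k1"]);h,w=c["depth"].shape
    u,v=np.meshgrid(np.arange(w),np.arange(h))
    p=np.stack([u,v],-1).reshape(-1,1,2).astype(np.float64)
    n=cv2.undistortPoints(p,np.array(K,float),np.array([k1,0,0,0,0.]),None,None).reshape(h,w,2)
    d=c["depth"][...,None]
    X=np.concatenate([n*d,d],-1)
    R=cv2.Rodrigues(np.array(c["rvec"],float))[0]
    W=(X-np.array(c["tvec"]).ravel())@R
    W[c["depth"]==0]=np.nan
    return W
def snap(name,fn):
    c=manip.camera(name); cv2.imwrite(f"pics/{fn}.png",c["frame"][...,::-1]); np.savez(f"pics/{fn}.npz",**c); return c
E
python3 - <<'E'
from h import *
a=snap("top","top0");b=snap("side","side0")
cv2.imwrite("pics/both0.png",cv2.resize(np.vstack([a["frame"],b["frame"]])[...,::-1],(480,600)) )
o=manip.get_obs(); print(o)
for c in (a,b): print(c["K"],c["k1"],-cv2.Rodrigues(c["rvec"])[0].T@c["tvec"])
E
```

```text
pics
{'clock': 0.1, 'qpos': array([ 1.17332256,  0.31165155,  0.01401114,  1.5128869 , -0.00437552,
        1.31922382, -0.02723697]), 'dq': array([-1.55331215e-04, -2.47762123e-03, -4.14397483e-05, -3.28320814e-03,
        1.13241331e-03, -1.34265889e-03, -2.83476063e-04]), 'joint_torque': array([ 8.81380693e-04, -3.80854511e+01,  1.46817206e-01, -2.31243736e+01,
        1.24125421e-02,  8.17124499e-03, -8.68363600e-06]), 'tcp_pos': array([ 0.19148886, -0.51528329,  0.40373012]), 'ee_rot': array([-0.12439663, -0.6957713 , -0.12586838,  0.69612134]), 'force': array([-0.65758826, -0.47205727,  0.22999491]), 'ft_torque': array([ 0.00232574,  0.03454626, -0.04570156]), 'grip_width': 0.08542379548508598}
[[376.86541899   0.         319.50849841]
 [  0.         376.86541899 197.48432371]
 [  0.           0.           1.        ]] 0.004306337675811306 [0.47331919 0.02318444 0.95208262]
[[408.43956342   0.         320.33313003]
 [  0.         408.43956342 203.95092384]
 [  0.           0.           1.        ]] -0.0518190634603683 [0.18816561 0.69133265 0.82560855]
```

View pics/top0.png

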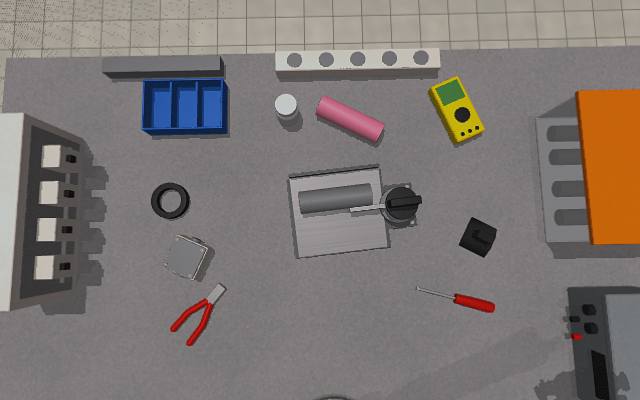

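View pics/side0.png

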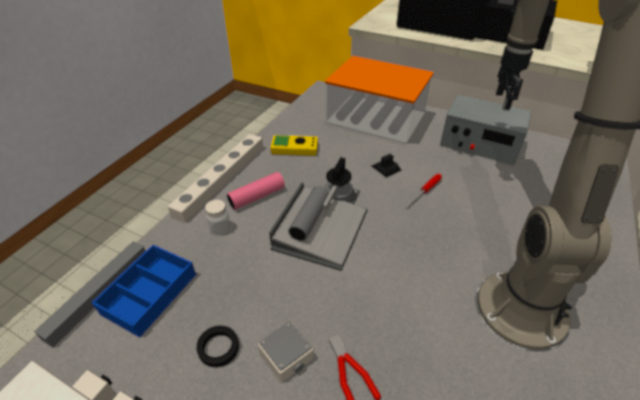

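The top view shows the rack's deck at about (338,212), the conduit at (335,198), the finger and knob at (402,203), and the black chock with its grip block at (478,237). The tape roll (170,200) is black but round, so it isn't the chock. The pink cylinder (350,119) is a look-alike and stays put. Next I'll measure, with one enlarged crop.

```bash
python3 - <<'E'
from h import *
c=dict(np.load("pics/top0.npz"));W=cloud(c)
f=c["frame"]
cv2.imwrite("pics/crop1.png",np.hstack([cv2.resize(f[160:270,280:430],None,fx=3.4,fy=3.4,interpolation=3),cv2.resize(f[205:315,400:505],(280,374),interpolation=3)])[...,::-1])
def box(u0,u1,v0,v1,zlo,zhi):
    w=W[v0:v1,u0:u1].reshape(-1,3); m=(w[:,2]>zlo)&(w[:,2]<zhi); return w[m]
def rect(p,n): 
    r=cv2.minAreaRect((p[:,:2]*1000).astype(np.float32)); print(n,len(p),r,"zmed",np.median(p[:,2]))
rect(box(455,500,215,260,.006,.02),"chock all");rect(box(455,500,215,260,.011,.020),"chock top14");rect(box(455,500,215,260,.040,.06),"chock block")
rect(box(455,500,215,260,.006,.06),"chock any")
rect(box(380,425,180,230,.118,.14),"knob bar")
rect(box(375,425,180,230,.075,.1),"flange")
rect(box(375,425,180,230,.035,.045),"housing")
rect(box(280,375,182,215,.06,.1),"conduit")
rect(box(340,400,200,215,.055,.08),"finger")
d=box(285,395,215,260,.012,.05)
A=np.c_[d[:,:2],np.ones(len(d))];s=np.linalg.lstsq(A,d[:,2],rcond=None)[0];print("deck plane",s,np.degrees(np.arctan(np.hypot(s[0],s[1]))),np.degrees(np.arctan2(s[1],s[0])))
print("bench",np.nanmedian(W[300:330,300:400,2]))
rect(box(280,395,160,262,.012,.2),"rack+")
rect(box(280,385,160,190,.05,.07),"backstop")
E
```

```text
chock all 457 ((476.41876220703125, -369.82489013671875), (72.01719665527344, 64.88159942626953), 62.59203338623047) zmed 0.011235978115114703
chock top14 244 ((475.7896423339844, -369.2306213378906), (71.44103240966797, 47.53343963623047), 64.1725845336914) zmed 0.013311200209717627
chock block 154 ((476.45904541015625, -368.93878173828125), (38.78753662109375, 19.746536254882812), 62.84369659423828) zmed 0.04722917635151606
chock any 656 ((476.41876220703125, -369.82489013671875), (72.01719665527344, 64.88159942626953), 62.59203338623047) zmed 0.013246992401727253
knob bar 264 ((557.6598510742188, -165.53756713867188), (18.130142211914062, 69.6106185913086), 5.680245399475098) zmed 0.12700217790499058
flange 585 ((557.0313110351562, -163.79110717773438), (74.23587799072266, 71.26244354248047), 6.581029415130615) zmed 0.08725491652122805
housing 250 ((567.9342651367188, -146.94691467285156), (120.13607788085938, 60.22443389892578), 21.060468673706055) zmed 0.03859543094463168
conduit 1744 ((568.9265747070312, -15.286285400390625), (63.06308364868164, 174.48634338378906), 5.671472072601318) zmed 0.08178028464775905
finger 328 ((553.1917114257812, -79.57013702392578), (111.82101440429688, 26.419893264770508), 86.84586334228516) zmed 0.07194528736024888
deck plane [ 0.14801007  0.00735208 -0.05203756] 8.429459054710238 2.8437073671465156
bench -0.0005011244008984276
rack+ 7807 ((548.124267578125, -37.541900634765625), (201.57310485839844, 252.449462890625), 5.739119529724121) zmed 0.034025256177383896
backstop 370 ((622.4391479492188, -13.300239562988281), (49.06871032714844, 216.70037841796875), 5.361088275909424) zmed 0.05727428846571919
```

View pics/crop1.png

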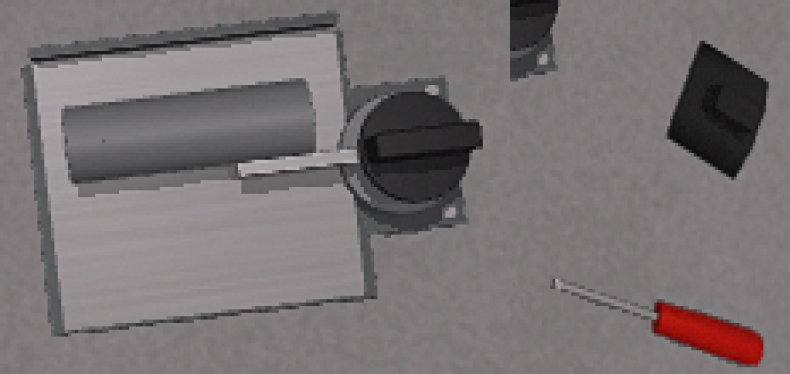

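The crop confirms the chock: black, square-based, with an upright grip block. It also shows the white finger across the deck and the conduit lying above it. Now I'll work out the offsets for the first move.

```bash
cat >> h.py <<'E'
from scipy.spatial.transform import Rotation as Ro
YAW=np.radians(5.68); KN=np.array([.5577,-.1655])
Rk=np.array([[np.cos(YAW),-np.sin(YAW)],[np.sin(YAW),np.cos(YAW)]])
ORG=KN-Rk@[0,-.13]
def r2w(x,y): return ORG+Rk@[x,y]
def plan(gx,gy,gz,yaxdeg):
    """grasp point world target and wished direction of tool y (deg, mod 180) -> tool offset and spin units"""
    o=manip.get_obs();q=o["ee_rot"];R=Ro.from_quat([q[1],q[2],q[3],q[0]]).as_matrix()
    t=np.array([gx,gy,gz])-manip.tcp_to_grasp*np.array([0,0,-1.])  # ideal vertical tool
    off=R.T@(t-o["tcp_pos"]); cur=np.degrees(np.arctan2(R[1,1],R[0,1]))
    d=(yaxdeg-cur+90)%180-90
    print("t",round(o["clock"],2),"tcp",o["tcp_pos"].round(4),"toolx",R[:,0].round(3),"ydir",round(cur,1),"q1,q5,q7",o["qpos"][[0,4,6]].round(2))
    print(" offset",off.round(4),"spin",round(-d/6,2),"(alt",round(-(d-180*np.sign(d))/6,2),") F",o["force"].round(1),"M",o["ft_torque"].round(2),"w",round(o["grip_width"],4))
E
python3 - <<'E'
from h import *
print(manip.tcp_to_grasp,ORG,r2w(-.042,.044))
plan(.4764,-.3694,.11,62.8)
plan(.4764,-.3694,.038,62.8)
E
```

```text
0.1547 [ 0.54483359 -0.03613828] [0.49868501 0.00348885]
t 0.1 tcp [ 0.1915 -0.5153  0.4037] toolx [-0.001  0.002 -1.   ] ydir -69.6 q1,q5,q7 [ 1.17 -0.   -0.03]
 offset [ 0.1391 -0.0372 -0.3179] spin 7.93 (alt -22.07 ) F [-0.7 -0.5  0.2] M [ 0.    0.03 -0.05] w 0.0854
t 0.1 tcp [ 0.1915 -0.5153  0.4037] toolx [-0.001  0.002 -1.   ] ydir -69.6 q1,q5,q7 [ 1.17 -0.   -0.03]
 offset [ 0.2111 -0.037  -0.3179] spin 7.93 (alt -22.07 ) F [-0.7 -0.5  0.2] M [ 0.    0.03 -0.05] w 0.0854
```

move_arm:
  steps:
    - {"claw": -0.5,"offset": [0.02,-0.006,-0.045],"spin": 1.2}
    - {"claw": -0.5,"offset": [0.04,-0.011,-0.09],"spin": 2.4}
    - {"claw": -0.5,"offset": [0.06,-0.016,-0.135],"spin": 3.6}
    - {"claw": -0.5,"offset": [0.08,-0.022,-0.18],"spin": 4.8}
    - {"claw": -0.5,"offset": [0.1,-0.027,-0.225],"spin": 6.0}
    - {"claw": -0.5,"offset": [0.12,-0.032,-0.27],"spin": 7.2}
    - {"claw": -0.5,"offset": [0.139,-0.037,-0.318],"spin": 7.93}
    - {"claw": -0.5,"offset": [0.139,-0.037,-0.318],"spin": 7.93}
    - {"claw": -0.5,"offset": [0.139,-0.037,-0.318],"spin": 7.93}
    - {"claw": -0.5,"offset": [0.139,-0.037,-0.318],"spin": 7.93}

```text
clock: 1.1
tcp_pos: [0.4755, -0.3706, 0.2647]
ee_rot: [0.167, -0.686, 0.166, 0.688]
force: [-0.1, -0.1, 0.1]
grip_width: 0.0641
```

```bash
python3 - <<'E'
from h import *
plan(.4764,-.3694,.038,62.8)
snap("wrist","w1")
E
```

```text
t 1.1 tcp [ 0.4755 -0.3706  0.2647] toolx [-0.002  0.001 -1.   ] ydir -117.3 q1,q5,q7 [ 0.61 -0.02 -1.4 ]
 offset [ 0.072  -0.0015 -0.0005] spin -0.01 (alt 29.99 ) F [-0.1 -0.1  0.1] M [-0.06  0.02 -0.02] w 0.0641
```

View pics/w1.png

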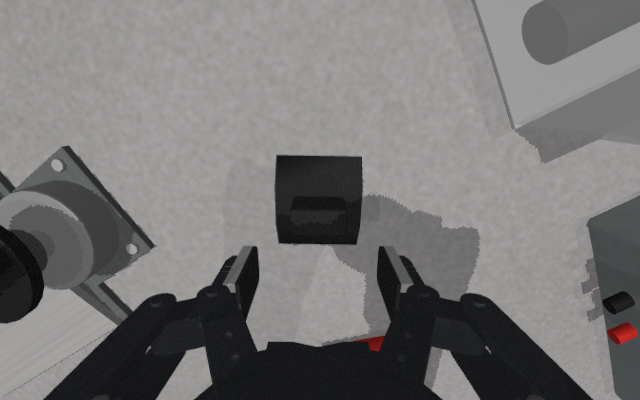

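The wrist view shows the chock block centred at (319,203), between jaws at about (245,270) and (392,270), with its ends square to the pads. I'll go down and grip.

move_arm:
  steps:
    - {"claw": -0.5,"offset": [0.036,-0.0015,-0.0005],"spin": 0}
    - {"claw": -0.5,"offset": [0.06,-0.0015,-0.0005],"spin": 0}
    - {"claw": -0.5,"offset": [0.072,-0.0015,-0.0005],"spin": 0}
    - {"claw": -0.5,"offset": [0.072,-0.0015,-0.0005],"spin": 0}
    - {"claw": -0.5,"offset": [0.072,-0.0015,-0.0005],"spin": 0}
    - {"claw": 0.6,"offset": [0.072,-0.0015,-0.0005],"spin": 0}
    - {"claw": 0.6,"offset": [0.072,-0.0015,-0.0005],"spin": 0}
    - {"claw": 0.6,"offset": [0.072,-0.0015,-0.0005],"spin": 0}
    - {"claw": 0.6,"offset": [0.072,-0.0015,-0.0005],"spin": 0}
    - {"claw": 0.6,"offset": [0.072,-0.0015,-0.0005],"spin": 0}

```text
clock: 2.15
tcp_pos: [0.4768, -0.3709, 0.1951]
ee_rot: [-0.167, 0.688, -0.168, -0.686]
force: [-0.1, 0.1, 5.5]
grip_width: 0.0394
```

```bash
python3 - <<'E'
from h import *
p=r2w(-.042,.044);print(p)
plan(*p,.15,95.68)
E
```

```text
[0.49868501 0.00348885]
t 2.15 tcp [ 0.4768 -0.3709  0.1951] toolx [ 0.001 -0.002 -1.   ] ydir -117.4 q1,q5,q7 [ 0.61 -0.02 -1.4 ]
 offset [-0.1104 -0.3424  0.1523] spin -5.51 (alt 24.49 ) F [-0.1  0.1  5.5] M [-0.04  0.18 -0.03] w 0.0394
```

move_arm:
  steps:
    - {"claw": 0.6,"offset": [-0.045,0,0],"spin": 0}
    - {"claw": 0.6,"offset": [-0.09,0,0.0],"spin": 0}
    - {"claw": 0.6,"offset": [-0.13,-0.02,0.005],"spin": -0.5}
    - {"claw": 0.6,"offset": [-0.13,-0.06,0.025],"spin": -1.2}
    - {"claw": 0.6,"offset": [-0.13,-0.1,0.045],"spin": -2}
    - {"claw": 0.6,"offset": [-0.13,-0.14,0.062],"spin": -2.8}
    - {"claw": 0.6,"offset": [-0.13,-0.18,0.08],"spin": -3.6}
    - {"claw": 0.6,"offset": [-0.13,-0.22,0.098],"spin": -4.4}
    - {"claw": 0.6,"offset": [-0.13,-0.26,0.116],"spin": -5}
    - {"claw": 0.6,"offset": [-0.13,-0.3,0.134],"spin": -5.51}
    - {"claw": 0.6,"offset": [-0.13,-0.342,0.152],"spin": -5.51}
    - {"claw": 0.6,"offset": [-0.13,-0.342,0.152],"spin": -5.51}

```text
clock: 3.35
tcp_pos: [0.498, 0.0125, 0.3241]
ee_rot: [0.038, 0.706, 0.042, -0.706]
force: [-0.5, 0.4, -2.8]
grip_width: 0.0391
```

```bash
python3 - <<'E'
from h import *
p=r2w(-.042,.044)
plan(*p,.068,95.68)
snap("top","top1")
E
```

```text
t 3.35 tcp [0.498  0.0125 0.3241] toolx [ 0.     0.005 -1.   ] ydir -83.5 q1,q5,q7 [ 0.15  0.07 -1.58]
 offset [0.1013 0.0095 0.0004] spin 0.14 (alt -29.86 ) F [-0.5  0.4 -2.8] M [ 0.11 -0.05  0.1 ] w 0.0391
```

View pics/top1.png

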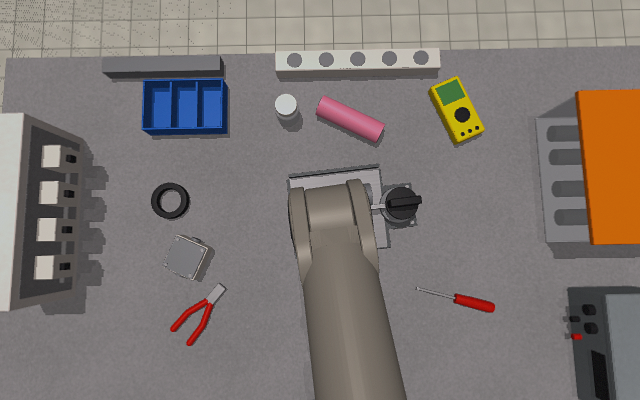

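The arm hides the deck from the top camera, and nothing else has moved. I'll lower the chock until its uphill edge touches.

move_arm:
  steps:
    - {"claw": 0.6,"offset": [0.03,0.0095,0.0004],"spin": 0.14}
    - {"claw": 0.6,"offset": [0.06,0.0095,0.0004],"spin": 0.14}
    - {"claw": 0.6,"offset": [0.08,0.0095,0.0004],"spin": 0.14}
    - {"claw": 0.6,"offset": [0.092,0.0095,0.0004],"spin": 0.14}
    - {"claw": 0.6,"offset": [0.098,0.0095,0.0004],"spin": 0.14}
    - {"claw": 0.6,"offset": [0.102,0.0095,0.0004],"spin": 0.14}
    - {"claw": 0.6,"offset": [0.104,0.0095,0.0004],"spin": 0.14}
    - {"claw": 0.6,"offset": [0.104,0.0095,0.0004],"spin": 0.14}

```text
clock: 4.2
tcp_pos: [0.4984, -0.0017, 0.2224]
ee_rot: [-0.033, -0.706, -0.033, 0.707]
force: [-7.5, -0.1, 9.7]
grip_width: 0.0389
```

```bash
python3 - <<'E'
from h import *
p=r2w(-.042,.044)
plan(*p,.068,95.68)
c=snap("wrist","w2");d=snap("side","side2")
cv2.imwrite("pics/ws2.png",np.hstack([cv2.resize(c["frame"],(480,300)),cv2.resize(d["frame"][150:290,230:400],(364,300),interpolation=3)])[:,:800,::-1])
E
```

```text
t 4.2 tcp [ 0.4984 -0.0017  0.2224] toolx [-0.001 -0.001 -1.   ] ydir -84.6 q1,q5,q7 [ 0.15  0.12 -1.61]
 offset [-0.0003 -0.0051 -0.0007] spin -0.05 (alt 29.95 ) F [-7.5 -0.1  9.7] M [-0.13  1.28 -0.04] w 0.0389
```

View pics/ws2.png

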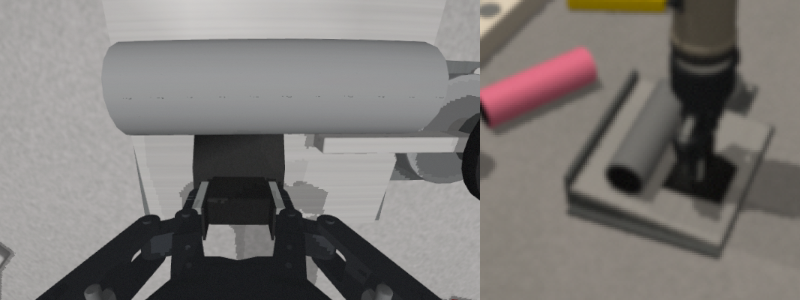

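```bash
cat >> h.py <<'E'
def toR(W):
    """world -> rack frame (flat list)"""
    w=W.reshape(-1,3); w=w[~np.isnan(w[:,0])]; return np.c_[(w[:,:2]-ORG)@Rk,w[:,2]]
from scipy.optimize import least_squares
def conduit(c):
    p=toR(cloud(c)); m=(p[:,2]>.062)&(p[:,2]<.1)&(p[:,0]>.008)&(p[:,0]<.07)&(p[:,1]>-.055)&(p[:,1]<.12);p=p[m]
    f=lambda s:np.hypot(p[:,0]-s[0]-s[2]*(p[:,1]-.02),p[:,2]-s[1])-.027
    s=least_squares(f,[.033,.06,0],loss="soft_l1",f_scale=.001)
    print("conduit x,z,slope",s.x.round(4),"y span",np.percentile(p[:,1],[1,99]).round(3),len(p),"rms",np.std(s.fun).round(5))
def chock(c,x0=-.09,x1=.02):
    p=toR(cloud(c)); q=p[(p[:,0]>x0)&(p[:,0]<x1)&(p[:,1]>-.02)&(p[:,1]<.12)]
    return q
E
python3 - <<'E'
from h import *
for n in ("top0","side0","w2","side2"): print(n);conduit(dict(np.load(f"pics/{n}.npz")))
c=dict(np.load("pics/w2.npz"));p=toR(cloud(c))
for y in (.045,.10,):
  q=p[(abs(p[:,1]-y)<.004)]
  for x in np.arange(-.1,.03,.01):
    z=q[(abs(q[:,0]-x)<.003),2]; print(y,round(x,3),z.size,np.round(np.median(z),4) if z.size else '')
E
```

```text
top0
conduit x,z,slope [ 0.0315  0.0589 -0.0024] y span [-0.054  0.104] 1419 rms 0.00134
side0
conduit x,z,slope [ 0.031   0.0601 -0.0035] y span [-0.052  0.106] 797 rms 0.00382
w2
conduit x,z,slope [ 0.0308  0.0596 -0.0041] y span [-0.053  0.102] 51682 rms 0.00055
side2
conduit x,z,slope [ 0.0311  0.0601 -0.0086] y span [-0.049  0.106] 749 rms 0.00376
0.045 -0.1 0 
0.045 -0.09 0 
0.045 -0.08 0 
0.045 -0.07 0 
0.045 -0.06 0 
0.045 -0.05 166 0.0754
0.045 -0.04 193 0.0755
0.045 -0.03 1642 0.1331
0.045 -0.02 209 0.0375
0.045 -0.01 162 0.0313
0.045 -0.0 0 
0.045 0.01 206 0.0765
0.045 0.02 315 0.0845
0.1 -0.1 0 
0.1 -0.09 16 0.0158
0.1 -0.08 69 0.0171
0.1 -0.07 83 0.0185
0.1 -0.06 89 0.0197
0.1 -0.05 95 0.021
0.1 -0.04 95 0.0226
0.1 -0.03 1422 0.1372
0.1 -0.02 111 0.0253
0.1 -0.01 124 0.0268
0.1 -0.0 0 
0.1 0.01 193 0.0771
0.1 0.02 289 0.0844
```

The conduit hasn't moved (x 31 mm on my estimate, both before and after), and the contact height is as predicted. I'll let go so the chock settles flat, then grip it again lower and 5 mm downhill.

move_arm:
  steps:
    - {"claw": -0.3,"offset": [-0.002,0,0],"spin": 0}
    - {"claw": -0.3,"offset": [-0.002,0,0],"spin": 0}
    - {"claw": -0.3,"offset": [-0.002,0,0],"spin": 0}
    - {"claw": -0.3,"offset": [-0.002,0,0],"spin": 0}
    - {"claw": -0.3,"offset": [0.003,0,0.005],"spin": 0}
    - {"claw": -0.3,"offset": [0.006,0,0.005],"spin": 0}
    - {"claw": -0.3,"offset": [0.006,0,0.005],"spin": 0}
    - {"claw": -0.3,"offset": [0.006,0,0.005],"spin": 0}

```text
clock: 5.1
tcp_pos: [0.4933, -0.0021, 0.2161]
ee_rot: [-0.033, -0.706, -0.033, 0.707]
force: [0.0, 1.1, -0.1]
grip_width: 0.0554
```

```bash
python3 - <<'E'
from h import *
p=r2w(-.047,.044)
plan(*p,.060,95.68)
c=snap("wrist","w3");conduit(c)
q=toR(cloud(c))
def rng(n,m): print(n,m.sum(),np.percentile(q[m],[1,50,99],axis=0).round(4).tolist())
inx=(q[:,1]>.005)&(q[:,1]<.09)
q2=q
for y in (.03,.045,.055):
  s=q[abs(q[:,1]-y)<.003]
  print(y,[(round(x,3),float(np.round(np.median(s[abs(s[:,0]-x)<.002,2]),4))) for x in np.arange(-.065,.01,.005) if (abs(s[:,0]-x)<.002).any()])
rng("block",inx&(q[:,2]>.062)&(q[:,2]<.075)&(q[:,0]<-.02)&(q[:,0]>-.08))
s=q[abs(q[:,0]+.015)<.003];print([(round(y,3),float(np.round(np.median(s[abs(s[:,1]-y)<.001,2]),4))) for y in np.arange(-.005,.1,.004) if (abs(s[:,1]-y)<.001).any()])
E
```

```text
t 5.1 tcp [ 0.4933 -0.0021  0.2161] toolx [-0.001 -0.001 -1.   ] ydir -84.6 q1,q5,q7 [ 0.15  0.12 -1.61]
 offset [ 0.0014 -0.005  -0.0009] spin -0.05 (alt 29.95 ) F [ 0.   1.1 -0.1] M [ 0.   -0.05 -0.06] w 0.0554
conduit x,z,slope [ 0.0308  0.0596 -0.0038] y span [-0.053  0.102] 59329 rms 0.00055
0.03 [(np.float64(-0.06), 0.068), (np.float64(-0.055), 0.0689), (np.float64(-0.05), 0.0696), (np.float64(-0.045), 0.0704), (np.float64(-0.04), 0.0715), (np.float64(-0.035), 0.1226), (np.float64(-0.03), 0.1385), (np.float64(-0.025), 0.0363), (np.float64(-0.02), 0.0345), (np.float64(-0.015), 0.0324), (np.float64(-0.01), 0.0304), (np.float64(-0.005), 0.0284), (np.float64(0.005), 0.0686)]
0.045 [(np.float64(-0.06), 0.0682), (np.float64(-0.055), 0.069), (np.float64(-0.05), 0.0698), (np.float64(-0.045), 0.0701), (np.float64(-0.04), 0.0712), (np.float64(-0.035), 0.1244), (np.float64(-0.03), 0.0383), (np.float64(-0.025), 0.0364), (np.float64(-0.02), 0.0345), (np.float64(-0.015), 0.0326), (np.float64(-0.01), 0.0303), (np.float64(-0.005), 0.0285), (np.float64(0.005), 0.0692)]
0.055 [(np.float64(-0.06)
[... 539 characters left out ...]
.0319), (np.float64(0.007), 0.0323), (np.float64(0.011), 0.0322), (np.float64(0.015), 0.0323), (np.float64(0.019), 0.0319), (np.float64(0.023), 0.0322), (np.float64(0.027), 0.0322), (np.float64(0.031), 0.0324), (np.float64(0.035), 0.0322), (np.float64(0.039), 0.0326), (np.float64(0.043), 0.0326), (np.float64(0.047), 0.033), (np.float64(0.051), 0.0326), (np.float64(0.055), 0.0322), (np.float64(0.059), 0.0327), (np.float64(0.063), 0.0326), (np.float64(0.067), 0.0327), (np.float64(0.071), 0.0327), (np.float64(0.075), 0.0262), (np.float64(0.079), 0.026), (np.float64(0.083), 0.0261), (np.float64(0.087), 0.0262), (np.float64(0.091), 0.0261), (np.float64(0.095), 0.026), (np.float64(0.099), 0.0261)]
```

View pics/w3.png

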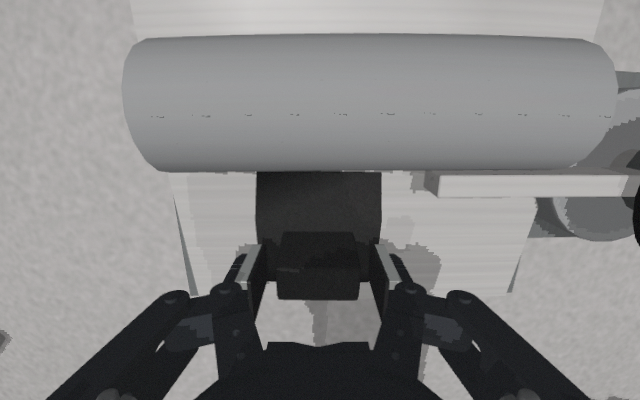

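The chock lies flat on the deck, its block sloping 8 degrees with it, spanning rack y 1–73 mm. Its foot is short of the conduit (about 30 mm left to slide) and the jaws are either side of the block. Now I'll grip it and slide it uphill, shifting about 6 mm in +y.

move_arm:
  steps:
    - {"claw": 0.6,"offset": [0,0,0],"spin": 0}
    - {"claw": 0.6,"offset": [0,0,0],"spin": 0}
    - {"claw": 0.6,"offset": [0,0,0],"spin": 0}
    - {"claw": 0.6,"offset": [0,0,0],"spin": 0}
    - {"claw": 0.6,"offset": [-0.0005,-0.002,-0.004],"spin": 0}
    - {"claw": 0.6,"offset": [-0.0013,-0.004,-0.01],"spin": 0}
    - {"claw": 0.6,"offset": [-0.002,-0.006,-0.015],"spin": 0}
    - {"claw": 0.6,"offset": [-0.0028,-0.006,-0.02],"spin": 0}
    - {"claw": 0.6,"offset": [-0.0034,-0.006,-0.024],"spin": 0}
    - {"claw": 0.6,"offset": [-0.0036,-0.006,-0.026],"spin": 0}
    - {"claw": 0.6,"offset": [-0.0036,-0.006,-0.026],"spin": 0}

```text
clock: 6.25
tcp_pos: [0.5155, 0.0048, 0.2197]
ee_rot: [-0.034, -0.702, -0.032, 0.711]
force: [-10.6, -3.0, 13.4]
grip_width: 0.039
```

```bash
cat >> h.py <<'E'
def look(c):
    conduit(c); q=toR(cloud(c))
    for y in (.03,.045,.055):
        s=q[abs(q[:,1]-y)<.003]
        print(y,[(float(round(x,3)),float(np.round(np.median(s[abs(s[:,0]-x)<.002,2]),4))) for x in np.arange(-.06,.015,.005) if (abs(s[:,0]-x)<.002).any()])
    s=q[abs(q[:,0]+.005)<.012]
    e=[y for y in np.arange(-.02,.1,.002) if (lambda t:t.size and np.median(t[:,2]-.028-.1405*t[:,0])>.003)(s[(abs(s[:,1]-y)<.001)&(s[:,2]<.05)])]
    print("chock y span",round(e[0],3),round(e[-1],3))
E
python3 - <<'E'
from h import *
plan(*r2w(-.047,.044),.060,95.68)
look(snap("wrist","w4"))
E
```

```text
t 6.25 tcp [0.5155 0.0048 0.2197] toolx [-0.012 -0.004 -1.   ] ydir -84.7 q1,q5,q7 [ 0.13  0.12 -1.63]
 offset [ 0.0053 -0.0002  0.0218] spin -0.06 (alt 29.94 ) F [-10.6  -3.   13.4] M [-0.45  1.95  0.04] w 0.039
conduit x,z,slope [ 0.0308  0.0595 -0.0036] y span [-0.053  0.102] 49817 rms 0.00054
0.03 [(-0.04, 0.0714), (-0.035, 0.072), (-0.03, 0.0728), (-0.025, 0.0734), (-0.02, 0.0706), (-0.015, 0.0563), (-0.01, 0.13), (-0.005, 0.1425), (0.005, 0.0716), (0.01, 0.0764)]
0.045 [(-0.04, 0.0709), (-0.035, 0.0719), (-0.03, 0.0727), (-0.025, 0.0734), (-0.02, 0.0719), (-0.015, 0.1298), (-0.01, 0.0409), (-0.005, 0.0402), (0.005, 0.0713), (0.01, 0.0762)]
0.055 [(-0.035, 0.0723), (-0.03, 0.0727), (-0.025, 0.0734), (-0.02, 0.0721), (-0.015, 0.1228), (-0.01, 0.1303), (-0.005, 0.1424), (0.005, 0.0716), (0.01, 0.0767)]
chock y span 0.008 0.078
```

The conduit still hasn't moved, and the chock is now at about x −20, y +43 mm. There are about 8 mm left, and the arm lags the command by about 4 mm because of friction.

move_arm:
  steps:
    - {"claw": 0.6,"offset": [-0.001,0,-0.004],"spin": 0}
    - {"claw": 0.6,"offset": [-0.0017,0,-0.007],"spin": 0}
    - {"claw": 0.6,"offset": [-0.0022,0,-0.009],"spin": 0}
    - {"claw": 0.6,"offset": [-0.0026,0,-0.011],"spin": 0}
    - {"claw": 0.6,"offset": [-0.0026,0,-0.011],"spin": 0}

```text
clock: 6.8
tcp_pos: [0.5262, 0.0058, 0.2215]
ee_rot: [-0.034, -0.702, -0.032, 0.711]
force: [-2.5, -0.6, 0.3]
grip_width: 0.0389
```

```bash
python3 - <<'E'
from h import *
plan(*r2w(-.047,.044),.060,95.68)
look(snap("wrist","w5"))
E
```

```text
t 6.8 tcp [0.5262 0.0058 0.2215] toolx [-0.013 -0.004 -1.   ] ydir -84.6 q1,q5,q7 [ 0.12  0.13 -1.63]
 offset [ 0.0073 -0.0003  0.0326] spin -0.05 (alt 29.95 ) F [-2.5 -0.6  0.3] M [-0.11  0.5  -0.01] w 0.0389
conduit x,z,slope [ 0.0311  0.0596 -0.0007] y span [-0.053  0.102] 45935 rms 0.00053
0.03 [(-0.03, 0.0725), (-0.025, 0.074), (-0.02, 0.0744), (-0.015, 0.0751), (-0.01, 0.0745), (-0.005, 0.1215), (-0.0, 0.1319), (0.005, 0.144), (0.01, 0.0753)]
0.045 [(-0.025, 0.0737), (-0.02, 0.0743), (-0.015, 0.0751), (-0.01, 0.0748), (-0.005, 0.1319), (0.005, 0.0712), (0.01, 0.076)]
0.055 [(-0.025, 0.0739), (-0.02, 0.0745), (-0.015, 0.0751), (-0.01, 0.0751), (-0.005, 0.1246), (-0.0, 0.1324), (0.005, 0.1439), (0.01, 0.0763)]
chock y span 0.008 0.078
```

The conduit just began to move (0.3 mm), so the chock is touching it at about x −10.5, y +43. I'll release and go straight up.

move_arm:
  steps:
    - {"claw": -0.3,"offset": [0,0,0.0],"spin": 0}
    - {"claw": -0.3,"offset": [0,0,0.0],"spin": 0}
    - {"claw": -0.3,"offset": [0,0,0.0],"spin": 0}
    - {"claw": -0.3,"offset": [0,0,0.0],"spin": 0}
    - {"claw": -0.3,"offset": [-0.02,0,0.0],"spin": 0}
    - {"claw": -0.3,"offset": [-0.06,0,0.0],"spin": 0}
    - {"claw": -0.3,"offset": [-0.1,0,0.0],"spin": 0}
    - {"claw": -0.3,"offset": [-0.14,0,0.0],"spin": 0}
    - {"claw": -0.3,"offset": [-0.16,0,0.0],"spin": 0}
    - {"claw": -0.3,"offset": [-0.16,0,0.0],"spin": 0}

```text
clock: 7.85
tcp_pos: [0.5296, 0.0068, 0.3857]
ee_rot: [-0.034, -0.705, -0.032, 0.708]
force: [-0.2, 0.9, -0.2]
grip_width: 0.0554
```

```bash
python3 - <<'E'
from h import *
# grip knob: tool y along rack x (5.7deg)
plan(*KN,.17,5.68)
look(snap("wrist","w6"))
E
```

```text
t 7.85 tcp [0.5296 0.0068 0.3857] toolx [-0.004 -0.004 -1.   ] ydir -84.6 q1,q5,q7 [ 0.14  0.08 -1.59]
 offset [ 0.0616  0.1739 -0.0122] spin 14.95 (alt -15.05 ) F [-0.2  0.9 -0.2] M [ 0.01 -0.01 -0.03] w 0.0554
conduit x,z,slope [ 0.0309  0.0597 -0.0009] y span [-0.053  0.102] 8664 rms 0.00062
0.03 [(-0.06, 0.0196), (-0.055, 0.02), (-0.05, 0.0222), (-0.045, 0.0266), (-0.025, 0.073), (-0.02, 0.0738), (-0.015, 0.0744), (-0.01, 0.0741), (-0.005, 0.0498), (-0.0, 0.2917), (0.005, 0.3001), (0.01, 0.3088)]
0.045 [(-0.06, 0.0193), (-0.055, 0.0202), (-0.05, 0.0224), (-0.045, 0.0263), (-0.025, 0.073), (-0.02, 0.0734), (-0.015, 0.0745), (-0.01, 0.0741), (-0.005, 0.052), (-0.0, 0.2977), (0.01, 0.0759)]
0.055 [(-0.06, 0.0195), (-0.055, 0.0202), (-0.05, 0.0217), (-0.045, 0.0258), (-0.025, 0.0732), (-0.02, 0.0737), (-0.015, 0.0741), (-0.01, 0.0746), (-0.005, 0.0523), (-0.0, 0.2941), (0.005, 0.301), (0.01, 0.3088)]
chock y span 0.008 0.078
```

View pics/w6.png

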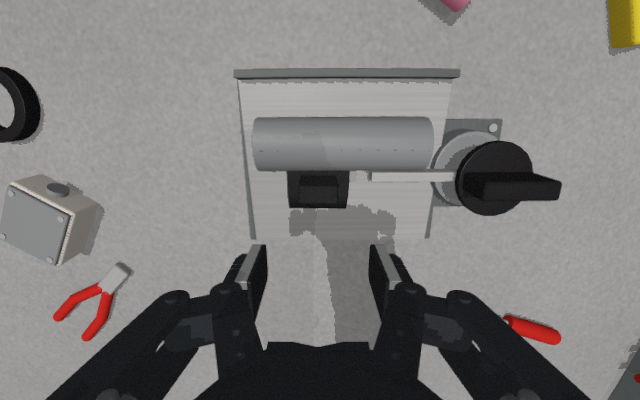

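The wrist view shows the chock tucked under the conduit at (318,188), clear of the finger tip at (372,177). The knob bar is at (515,186), and nothing else has moved. By the joint relation (tool yaw = q7 − q1), gripping at spin +15 puts q7 near −2.74. That leaves the whole anticlockwise turn within range in a single grasp.

move_arm:
  steps:
    - {"claw": -0.1,"offset": [0,0.02,0.0],"spin": 1.3}
    - {"claw": -0.1,"offset": [0.0,0.04,-0.002],"spin": 2.6}
    - {"claw": -0.1,"offset": [0.0,0.06,-0.004],"spin": 3.9}
    - {"claw": -0.1,"offset": [0.0,0.08,-0.006],"spin": 5.2}
    - {"claw": -0.1,"offset": [0.0,0.1,-0.008],"spin": 6.5}
    - {"claw": -0.1,"offset": [0.0,0.12,-0.01],"spin": 7.8}
    - {"claw": -0.1,"offset": [0.01,0.14,-0.012],"spin": 9.1}
    - {"claw": -0.1,"offset": [0.02,0.16,-0.012],"spin": 10.4}
    - {"claw": -0.1,"offset": [0.03,0.174,-0.012],"spin": 11.7}
    - {"claw": -0.1,"offset": [0.04,0.174,-0.012],"spin": 13}
    - {"claw": -0.1,"offset": [0.05,0.174,-0.012],"spin": 14.3}
    - {"claw": -0.1,"offset": [0.06,0.174,-0.012],"spin": 14.95}

```text
clock: 9.1
tcp_pos: [0.5557, -0.1658, 0.321]
ee_rot: [0.472, -0.52, 0.48, 0.525]
force: [0.2, 0.5, -0.3]
grip_width: 0.0474
```

```bash
python3 - <<'E'
from h import *
plan(*KN,.112,5.68)
c=snap("wrist","w7"); q=cloud(c).reshape(-1,3)
m=(q[:,2]>.122)&(q[:,2]<.132)&(np.hypot(q[:,0]-KN[0],q[:,1]-KN[1])<.05)
print(m.sum(),cv2.minAreaRect((q[m][:,:2]*1000).astype(np.float32)),np.median(q[m][:,2]))
E
```

```text
t 9.1 tcp [ 0.5557 -0.1658  0.321 ] toolx [-0.013 -0.003 -1.   ] ydir -174.6 q1,q5,q7 [ 0.18 -0.04 -2.75]
 offset [ 0.0542 -0.0027  0.0002] spin -0.05 (alt 29.95 ) F [ 0.2  0.5 -0.3] M [ 0.07 -0.03 -0.01] w 0.0474
2977 ((557.3443603515625, -167.2470245361328), (18.028810501098633, 70.12821960449219), 5.753451347351074) 0.12781413163314967
```

View pics/w7.png

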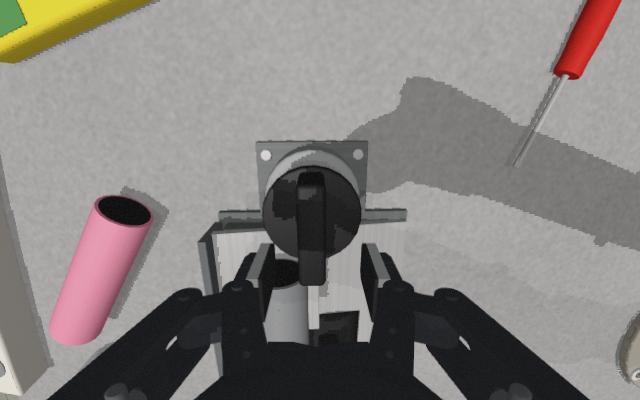

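The wrist view shows the knob bar upright at (312,230), centred between the jaws (265 and 375). Depth gives its centre as (0.5573,−0.1672) and its top at 128 mm. Down and grip.

move_arm:
  steps:
    - {"claw": -0.1,"offset": [0.02,-0.0022,-0.001],"spin": 0}
    - {"claw": -0.1,"offset": [0.04,-0.0022,-0.001],"spin": 0}
    - {"claw": -0.1,"offset": [0.052,-0.0022,-0.001],"spin": 0}
    - {"claw": -0.1,"offset": [0.054,-0.0022,-0.001],"spin": 0}
    - {"claw": -0.1,"offset": [0.054,-0.0022,-0.001],"spin": 0}
    - {"claw": 1,"offset": [0.054,-0.0022,-0.001],"spin": 0}
    - {"claw": 1,"offset": [0.054,-0.0022,-0.001],"spin": 0}
    - {"claw": 1,"offset": [0.054,-0.0022,-0.001],"spin": 0}
    - {"claw": 1,"offset": [0.054,-0.0022,-0.001],"spin": 0}
    - {"claw": 1,"offset": [0.054,-0.0022,-0.001],"spin": 0}
    - {"claw": 1,"offset": [0.054,-0.0022,-0.001],"spin": 0}

```text
clock: 10.25
tcp_pos: [0.5586, -0.1662, 0.2667]
ee_rot: [0.473, -0.522, 0.479, 0.524]
force: [5.6, -1.0, -1.2]
grip_width: 0.0173
```

```bash
python3 - <<'E'
from h import *
plan(.5573,-.1665,.101,5.68)
E
```

```text
t 10.25 tcp [ 0.5586 -0.1662  0.2667] toolx [-0.009 -0.004 -1.   ] ydir -174.6 q1,q5,q7 [ 0.18 -0.05 -2.74]
 offset [ 0.0111  0.0012 -0.0002] spin -0.04 (alt 29.96 ) F [ 5.6 -1.  -1.2] M [ 0.05 -1.45  0.14] w 0.0173
```

move_arm:
  steps:
    - {"claw": 1,"offset": [0.004,0,0],"spin": 0}
    - {"claw": 1,"offset": [0.008,0,0],"spin": 0}
    - {"claw": 1,"offset": [0.0115,0.0005,0],"spin": 0}
    - {"claw": 1,"offset": [0.0115,0.0005,0],"spin": 0}
    - {"claw": 1,"offset": [0.0115,0.0005,0],"spin": 0}

```text
clock: 10.75
tcp_pos: [0.5583, -0.1662, 0.2573]
ee_rot: [0.473, -0.522, 0.478, 0.524]
force: [0.4, 1.5, 6.2]
grip_width: 0.0174
```

```bash
python3 - <<'E'
from h import *
plan(.5573,-.1665,.101,5.68)
E
```

```text
t 10.75 tcp [ 0.5583 -0.1662  0.2573] toolx [-0.007 -0.004 -1.   ] ydir -174.5 q1,q5,q7 [ 0.18 -0.05 -2.74]
 offset [ 0.0016  0.001  -0.0001] spin -0.04 (alt 29.96 ) F [0.4 1.5 6.2] M [ 0.31 -0.03  0.18] w 0.0174
```

Pushed in 9.4 mm at 6–7 N, which matches the spring. Now I'll turn anticlockwise (negative spin), keeping the push on.

move_arm:
  steps:
    - {"claw": 1,"offset": [0.003,0,0],"spin": 0}
    - {"claw": 1,"offset": [0.003,0,0],"spin": -0.6}
    - {"claw": 1,"offset": [0.003,0,0],"spin": -1.4}
    - {"claw": 1,"offset": [0.003,0,0],"spin": -2.2}
    - {"claw": 1,"offset": [0.003,0,0],"spin": -3}
    - {"claw": 1,"offset": [0.003,0,0],"spin": -3.8}
    - {"claw": 1,"offset": [0.003,0,0],"spin": -4.6}
    - {"claw": 1,"offset": [0.003,0,0],"spin": -5.4}
    - {"claw": 1,"offset": [0.003,0,0],"spin": -6.2}
    - {"claw": 1,"offset": [0.003,0,0],"spin": -7}
    - {"claw": 1,"offset": [0.003,0,0],"spin": -7}

```text
clock: 11.85
tcp_pos: [0.5585, -0.1663, 0.2564]
ee_rot: [0.254, -0.658, 0.258, 0.66]
force: [-0.2, 1.2, 7.3]
grip_width: 0.0174
```

```bash
python3 - <<'E'
from h import *
plan(.5578,-.1664,.101,5.68)
conduit(snap("side","side8"))
c=snap("wrist","w8"); q=cloud(c).reshape(-1,3)
E
```

```text
t 11.85 tcp [ 0.5585 -0.1663  0.2564] toolx [-0.005 -0.004 -1.   ] ydir -132.4 q1,q5,q7 [ 0.3   0.04 -2.08]
 offset [0.0008 0.0005 0.0005] spin 6.98 (alt -23.02 ) F [-0.2  1.2  7.3] M [0.02 0.12 0.06] w 0.0174
conduit x,z,slope [0.0312 0.0602 0.    ] y span [-0.053  0.106] 794 rms 0.00384
```

Turned 42° with little torque, and the conduit is still. I'll continue to about 72°, then feel for the stop in smaller steps.

move_arm:
  steps:
    - {"claw": 1,"offset": [0.002,0,0],"spin": -0.8}
    - {"claw": 1,"offset": [0.002,0,0],"spin": -1.6}
    - {"claw": 1,"offset": [0.002,0,0],"spin": -2.4}
    - {"claw": 1,"offset": [0.002,0,0],"spin": -3.2}
    - {"claw": 1,"offset": [0.002,0,0],"spin": -4.0}
    - {"claw": 1,"offset": [0.002,0,0],"spin": -4.7}
    - {"claw": 1,"offset": [0.002,0,0],"spin": -5}
    - {"claw": 1,"offset": [0.002,0,0],"spin": -5}

```text
clock: 12.75
tcp_pos: [0.5586, -0.1662, 0.2566]
ee_rot: [0.075, -0.702, 0.079, 0.704]
force: [-0.6, 1.5, 6.5]
grip_width: 0.0172
```

```bash
python3 - <<'E'
from h import *
plan(.5578,-.1664,.101,5.68)
conduit(snap("side","side9"))
E
```

```text
t 12.75 tcp [ 0.5586 -0.1662  0.2566] toolx [-0.004 -0.005 -1.   ] ydir -102.5 q1,q5,q7 [ 0.38  0.11 -1.61]
 offset [0.0009 0.0004 0.0007] spin 11.97 (alt -18.03 ) F [-0.6  1.5  6.5] M [0.05 0.09 0.09] w 0.0172
conduit x,z,slope [0.0313 0.0603 0.0017] y span [-0.053  0.106] 799 rms 0.0038
```

move_arm:
  steps:
    - {"claw": 1,"offset": [0.002,0,0],"spin": -0.4}
    - {"claw": 1,"offset": [0.002,0,0],"spin": -0.8}
    - {"claw": 1,"offset": [0.002,0,0],"spin": -1.0}
    - {"claw": 1,"offset": [0.002,0,0],"spin": -1.0}

```text
clock: 13.2
tcp_pos: [0.5585, -0.1661, 0.2565]
ee_rot: [0.038, -0.705, 0.042, 0.707]
force: [-1.2, 1.2, 5.9]
grip_width: 0.0171
```

```bash
python3 - <<'E'
from h import *
plan(.5578,-.1664,.101,5.68)
E
```

```text
t 13.2 tcp [ 0.5585 -0.1661  0.2565] toolx [-0.004 -0.006 -1.   ] ydir -96.5 q1,q5,q7 [ 0.4   0.12 -1.52]
 offset [0.0008 0.0004 0.0007] spin 12.98 (alt -17.02 ) F [-1.2  1.2  5.9] M [0.13 0.13 0.09] w 0.0171
```

move_arm:
  steps:
    - {"claw": 1,"offset": [0.003,0,0],"spin": -0.4}
    - {"claw": 1,"offset": [0.003,0,0],"spin": -0.8}
    - {"claw": 1,"offset": [0.003,0,0],"spin": -1.0}
    - {"claw": 1,"offset": [0.003,0,0],"spin": -1.0}

```text
clock: 13.6
tcp_pos: [0.5584, -0.1658, 0.2556]
ee_rot: [0.002, -0.706, 0.005, 0.708]
force: [-1.7, 3.5, 8.7]
grip_width: 0.017
```

```bash
python3 - <<'E'
from h import *
plan(.5578,-.1664,.101,5.68)
E
```

```text
t 13.6 tcp [ 0.5584 -0.1658  0.2556] toolx [-0.003 -0.005 -1.   ] ydir -90.6 q1,q5,q7 [ 0.42  0.13 -1.43]
 offset [-0.0001  0.0006  0.0006] spin 13.96 (alt -16.04 ) F [-1.7  3.5  8.7] M [ 0.11  0.14 -0.48] w 0.017
```

move_arm:
  steps:
    - {"claw": 1,"offset": [0.003,0,0],"spin": -0.4}
    - {"claw": 1,"offset": [0.003,0,0],"spin": -0.8}
    - {"claw": 1,"offset": [0.003,0,0],"spin": -1.0}
    - {"claw": 1,"offset": [0.003,0,0],"spin": -1.0}

```text
clock: 14.0
tcp_pos: [0.5583, -0.1652, 0.2555]
ee_rot: [-0.032, -0.706, -0.03, 0.707]
force: [-4.0, 3.7, 11.9]
grip_width: 0.0172
```

```bash
python3 - <<'E'
from h import *
plan(.5578,-.1664,.101,5.68)
E
```

```text
t 14.0 tcp [ 0.5583 -0.1652  0.2555] toolx [-0.002 -0.003 -1.   ] ydir -85.0 q1,q5,q7 [ 0.43  0.14 -1.34]
 offset [-0.0002  0.0011  0.0006] spin 14.89 (alt -15.11 ) F [-4.   3.7 11.9] M [ 0.37  0.42 -1.84] w 0.0172
```

The torque has risen to 1.84 N m at about 89°, so the firm stop is reached. One small push to confirm, then let go.

move_arm:
  steps:
    - {"claw": 1,"offset": [0.002,0,0],"spin": -0.4}
    - {"claw": 1,"offset": [0.002,0,0],"spin": -0.8}

```text
clock: 14.2
tcp_pos: [0.5583, -0.165, 0.2556]
ee_rot: [-0.058, -0.705, -0.058, 0.705]
force: [0.1, 3.9, 7.8]
grip_width: 0.0173
```

```bash
python3 - <<'E'
from h import *
plan(.5578,-.1664,.101,5.68)
E
```

```text
t 14.2 tcp [ 0.5583 -0.165   0.2556] toolx [-0.001 -0.001 -1.   ] ydir -80.6 q1,q5,q7 [ 0.45  0.15 -1.27]
 offset [-0.0001  0.0013  0.0007] spin -14.38 (alt 15.62 ) F [0.1 3.9 7.8] M [ 0.53  0.01 -2.5 ] w 0.0173
```

move_arm:
  steps:
    - {"claw": -0.1,"offset": [0,0,0],"spin": 0}
    - {"claw": -0.1,"offset": [0,0,0],"spin": 0}
    - {"claw": -0.1,"offset": [0,0,0],"spin": 0}
    - {"claw": -0.1,"offset": [0,0,0],"spin": 0}
    - {"claw": -0.1,"offset": [-0.01,0,0],"spin": 0}
    - {"claw": -0.1,"offset": [-0.03,0,0],"spin": 0}
    - {"claw": -0.1,"offset": [-0.06,0,0],"spin": 0}
    - {"claw": -0.1,"offset": [-0.1,0,0],"spin": 0}
    - {"claw": -0.1,"offset": [-0.14,0,0],"spin": 0}
    - {"claw": -0.1,"offset": [-0.14,0,0],"spin": 0}

```text
clock: 15.2
tcp_pos: [0.5598, -0.1636, 0.4019]
ee_rot: [0.059, 0.708, 0.058, -0.701]
force: [0.7, 0.3, 0.1]
grip_width: 0.047
```

```bash
python3 - <<'E'
from h import *
plan(.5578,-.1664,.101,5.68)
c=snap("wrist","w10"); q=cloud(c).reshape(-1,3)
for lo,hi in ((.11,.122),(.122,.135)):
  m=(q[:,2]>lo)&(q[:,2]<hi)&(np.hypot(q[:,0]-KN[0],q[:,1]-KN[1])<.05)
  if m.sum()>5: print(m.sum(),cv2.minAreaRect((q[m][:,:2]*1000).astype(np.float32)),np.median(q[m][:,2]))
conduit(c)
conduit(snap("side","side10"))
E
```

```text
t 15.2 tcp [ 0.5598 -0.1636  0.4019] toolx [ 0.01  -0.002 -1.   ] ydir -80.5 q1,q5,q7 [ 0.45  0.11 -1.24]
 offset [0.1461 0.002  0.0038] spin -14.37 (alt 15.63 ) F [0.7 0.3 0.1] M [ 0.03 -0.04 -0.03] w 0.047
81 ((561.4956665039062, -158.6771697998047), (15.852813720703125, 68.05810546875), 72.13988494873047) 0.11623380488442492
1465 ((557.9260864257812, -166.4739532470703), (17.89213752746582, 69.48908996582031), 86.72681427001953) 0.12780951007405966
conduit x,z,slope [0.031  0.0596 0.0008] y span [-0.053  0.102] 7337 rms 0.00063
conduit x,z,slope [ 0.0313  0.0603 -0.0004] y span [-0.052  0.106] 795 rms 0.00383
```

View pics/w10.png

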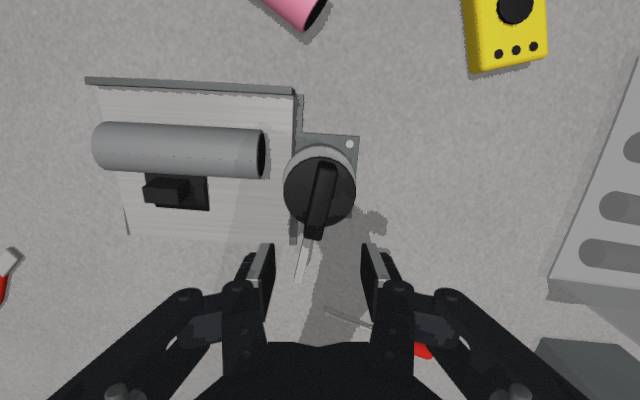

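The wrist view shows the finger swung away, pointing down the picture at (303,258) beside the deck. The conduit at (180,150) rests on the chock at (178,192). The knob top is 127.8 mm high, so fully out, and turned 81° (1.41 rad). The arm is clear, so I'll hand in.

```bash
python3 - <<'E'
from h import *
conduit(manip.camera("wrist")); print(manip.get_obs()["force"])
print(manip.close_job())
E
```

```text
conduit x,z,slope [0.031  0.0596 0.0004] y span [-0.053  0.102] 7651 rms 0.00061
[-0.2150039  -0.06974454 -0.8782188 ]
the job is handed in; nothing more can be done
None
```

The job is done and handed in at about 15 s on the robot's clock; the hand-in gave no verdict.

**What I did:**
- **Chock:** I set it on the deck downhill of the conduit, let it settle flat, then slid it up until the conduit just began to move. I let go of it at about x −10.5, y +43 mm in the rack's frame.
- **Knob:** I pushed it in about 10 mm and turned it anticlockwise in one grasp. The firm stop showed as torque rising to 2.5 N m, and the knob sprang out when I let go.

**Last checks:**
- **Knob:** its top is 127.8 mm above the bench, so fully out, and it is turned about 81° (1.41 rad). By calculation the finger tip is at x ≈ −118 mm.
- **Conduit:** it is still, within about 0.5 mm of where it started, on the wrist and side cameras. I didn't measure its force on the chock; I infer that it rests there because it stayed put once the finger was away.
- **Robot and bystanders:** the gripper is open and clear, with wrist force under 1 N. I moved nothing near the bystanders, but I didn't measure their positions again at the end.

My frame puts the conduit's axis near x = 31 mm, not the stated 33. I take that as calibration error of about 2 mm. No check failed.

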